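# Tighten the cover nuts of a test pot in cross order

### The arm

A 7-joint arm with a two-finger parallel gripper is mounted at the origin on a cart in front of the work surface, level with it; the furniture and walls round the work are solid. World frame = base frame: x ahead of the robot, y to its left, z up, the work surface at z = 0. Lengths are in mm, angles in degrees, forces in N, time in s.
With the tool pointing down it reaches from about 425 to 950 mm from the base axis. Payload 4.7 kg.
Tool frame: the origin (TCP) lies between the finger pads; the fingertips stand 19 mm ahead of it and the grasp point (between the pads) is the TCP (ctrl.finger_overhang is the distance from the TCP to the fingertips, in mm); z points along the fingers, y is the line along which they close (so a half turn about z gives the same grasp; the last joint's range is limited). The gripper opens to 87 mm and grips with 3 to 60 N. Pads are 19 mm wide; open, the fingers measure 117 mm over their backs; the gripper's body (75 mm by 190 mm) begins 51 mm behind the grasp point.
Start: joints at [71.282, 26.849, -2.785, 87.806, 1.381, 65.374, -4.715], TCP at [198.103, -645.293, 241.573] pointing down, gripper open.
Joint ranges: [-148.3, 148.3], [-19.14, 114.17], [-79.39, 73.82], [5.75, 140.21], [-59.74, 239.74], [12.07, 113.84], [-152.46, 152.46]. Speed limits (degrees/s): [147.25, 147.25, 180, 180, 180, 180, 180].

### API

Orientations are given as a 3x3 rotation matrix whose columns are the frame's x, y, z axes.
In Python, from station import ctrl gives the robot as it stands.
- The arm moves only by the shell command python3 -m jog 'ROWS'. ROWS is JSON, a list that holds one entry, the list of rows, each a list of 5 numbers: the closure, from 0 (fully open) to 1 (shut), then the shift along the world's x, y, z in m, then the turn about the world's z in degrees. A call has exactly 5 rows; each row shifts and turns the commanded pose from where the row before left it; what a row does not reach is not made up. A row lasts 1/8 s, in which the tool goes at most 62.5 mm and 10.7 degrees, less where a joint would pass 70% of its speed; a pose out of reach is approached as far as the arm can. A call with a gripper value outside its range is refused whole. The fingers move at their own pace and stop on an object; the grip force is fixed at half the most. Time passes only in rows, so rows that do not move let the fingers close, or fill a call up. It gives the time, the measured TCP pose, the force and the opening at its end, in the units of the state.
- ctrl.state(): the state, without advancing time (a new reading comes with each control period).
- ctrl.grab_frame(name): name is "scene" or "top"; returns a dict with "color" (400x640x3 uint8, red, green, blue), "fx", "fy", "cx", "cy" (pixels), "world_from_camera" (4x4, takes a point from camera to world coordinates). Camera axes: x right, y up, looking along -z (the intrinsics and any distortion apply to the point x, -y, -z); pixel columns grow to the right and rows downward; lengths in mm; the calibration is good to about 2 mm. A picture is of the moment at which its call begins. There is no depth.
- ctrl.job_done(): hands the job in, once; it reports no verdict.
The state is a dict: "time": time; "qpos": joint angles; "qvel": joint speeds; "tau": joint torques, N m; "position": TCP position; "tcp_rot": TCP orientation; "force": force on the tool from outside, world axes, zero at the start; "moment": the same for the moment, N m; "finger_gap": finger opening in mm.
Only numpy, scipy, OpenCV 4.12 (cv2) and the standard library are available. Lean on these libraries where they do the work, as an engineer would, in place of code of your own. Each camera call takes 0.05 s, during which the arm holds its last target. There are 200 camera calls.

### The job

On this pass the cover nuts of the round test pot are being tightened crosswise, and two facing nuts are still slack. With the blue T-handled wing-nut driver, first turn the slack nut beside the red dab clockwise until its wings lie along its black radial stripe, then do the same to the nut diagonally opposite, across the centre; go no further, work the nuts only with the driver, and finally stand the driver back upright on the bench.

Things in the scene. Friction and masses are not known exactly. Their poses are not given: they have to be found in the camera images.
- driver: Steel wing-nut driver, 0.2 kg, loose, upright on the bench. Origin: centre of its underside, z up. Blue T-bar along x: 84 mm long, 22 thick, z 72 to 98 mm; 19 mm shank; 58 mm head; jaws below with a slot along x, 20 mm wide, 18 deep, open below and at the ends. Over a nut's wings it turns the nut; about 0.25 rad play either way. A half turn of the driver changes nothing.
- test_pot: Grey pot, fixed, any yaw, aluminium cover 210 mm wide. Origin: underside centre, z up; cover top at 60 mm. Brass wing nuts on its +x, +y, -x, -y axes 62 mm out, each on a black radial stripe; red dab (16 mm) by the +x one, on the rim. +y, -y: already tight, immovable. Wings 48 mm long, 8 thick, 66 to 86 mm above the bench. Driver underside on a nut: 68 mm fully down, up to 76 enough.
- nut_first (a joint): Angle (rad) of the wing nut by the red dab, on the pot's +x axis. 0: wings along the black radial stripe. Starts between -1.05 and -0.75; grows clockwise seen from above. Turns about a vertical axis with steady friction of about 0.1 N m and stays where it is left; ends at -1.3 and +0.8.
- nut_opposite (a joint): The same for the wing nut diagonally opposite, on the pot's -x axis, 124 mm from the first.
Mind the look-alikes: they are no part of the job. There is more than one size of the driver; the one meant has the size given above.

How it is judged:
By the outcome, as a careful person would: the job done as asked, in the order asked, and still so for the second after the job is handed in, with the robot touching nothing.
It also fails if it takes over 51 s, if anything falls off the work surface, if the arm or the gripper's body presses on something with over 40 N, if the wrist force passes 120 N, or if a joint passes its speed limit or range.

## Working session

There is one attempt and no reset: what is moved stays moved. The work goes in short steps, Python scripts to look and compute and a shell command to move; the robot and the scene stay as the last step left them, time stands still between calls to the robot, and variables do not carry over. Pictures are saved under pics/ and viewed, on a budget of 10 in all, crops included, one or two more only if the job needs it, and the job is handed in when it is done.

```bash
mkdir -p pics; ls
cat > h.py <<'E'
import numpy as np, cv2
from station import ctrl
def grab(n,f=None):
    d=ctrl.grab_frame(n)
    if f: cv2.imwrite(f,d["color"][:,:,::-1])
    return d
def ray(d,u,v,z):
    M=np.array(d["world_from_camera"]);c=np.array([(u-d["cx"])/d["fx"],-(v-d["cy"])/d["fy"],-1.])
    r=M[:3,:3]@c;o=M[:3,3];return o+r*(z-o[2])/r[2]
def proj(d,p):
    M=np.linalg.inv(np.array(d["world_from_camera"]));c=M[:3,:3]@np.array(p,float)+M[:3,3]
    return d["fx"]*c[0]/-c[2]+d["cx"], d["fy"]*-c[1]/-c[2]+d["cy"]
E
python3 - <<'E'
from h import *
a=grab("top");b=grab("scene")
cv2.imwrite("pics/a.png",a["color"][:,:,::-1]); cv2.imwrite("pics/b.png",b["color"][:,:,::-1])
for d in(a,b): print({k:(np.round(v,3).tolist() if k!="color" else 0) for k,v in d.items()})
print(ctrl.state())
E
```

```text
pics
{'color': 0, 'fx': 384.483, 'fy': 384.483, 'cx': 322.491, 'cy': 194.78, 'world_from_camera': [[0.0, 0.994, -0.111, 426.984], [-0.999, 0.004, 0.032, 162.243], [0.032, 0.111, 0.993, 988.407], [0.0, 0.0, 0.0, 1.0]]}
{'color': 0, 'fx': 433.822, 'fy': 433.822, 'cx': 322.443, 'cy': 203.086, 'world_from_camera': [[-0.534, 0.491, -0.688, -210.119], [-0.845, -0.33, 0.421, 604.849], [-0.02, 0.806, 0.592, 698.687], [0.0, 0.0, 0.0, 1.0]]}
{'time': 0.1, 'qpos': array([71.28178398, 26.89159298, -2.78382127, 87.86643219,  1.38005758,
       65.37396535, -4.71577586]), 'qvel': array([ 0.08037004, -0.20309601, -0.05874292, -0.21508561,  0.00574763,
        0.00026912,  0.03834432]), 'tau': array([ 5.82579651e-04, -5.09171498e+01, -8.10901634e-02, -2.36831760e+01,
       -6.14575739e-02,  3.44916433e-02,  5.36664140e-05]), 'position': array([ 197.92083732, -644.81143728,  240.62045584]), 'tcp_rot': array([[ 9.55982986e-01,  2.93421584e-01, -5.52330963e-04],
       [ 2.93422099e-01, -9.55981602e-01,  1.62760734e-03],
       [-5.04431142e-05, -1.71803104e-03, -9.99998523e-01]]), 'force': array([-0.31442279, -0.34774195, -0.34424474]), 'moment': array([-0.02094058, -0.00726618, -0.04505406]), 'finger_gap': 87.3723458963938}
```

View pics/a.png

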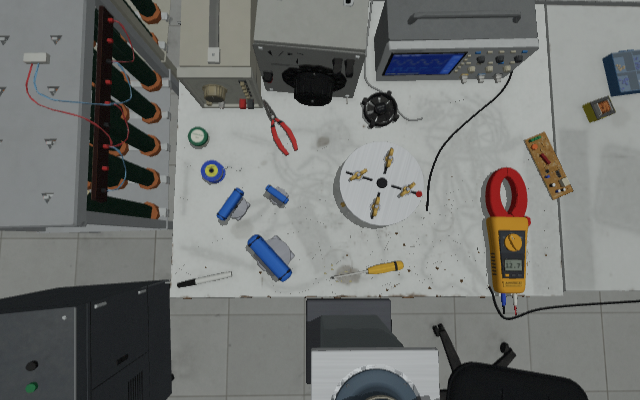

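View pics/b.png

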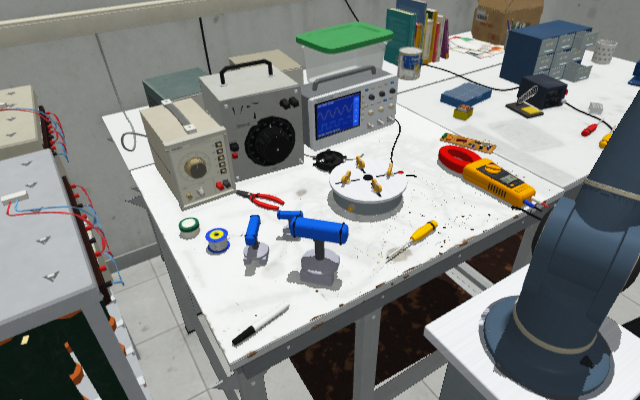

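Three blue T-drivers in the top picture: (231,204) medium, (277,194) small, (269,257) large. By bar length (~36 px expected for 84 mm), the medium one fits. The pot is centred near (382,183), with the red dab at (419,194), so the first nut is near (406,190) and the opposite one near (358,175).

```bash
cat > blue.py <<'E'
from h import *
d=grab("top");np.save("pics/top.npy",d["color"])
c=cv2.cvtColor(d["color"],cv2.COLOR_RGB2HSV)
m=cv2.inRange(c,(100,150,60),(125,255,255));m[:,330:]=0
n,l,s,ce=cv2.connectedComponentsWithStats(m)
for i in range(1,n):
    if s[i,4]<80: continue
    ys,xs=np.where(l==i)
    P=np.array([ray(d,x,y,98)[:2] for x,y in zip(xs,ys)],np.float32)
    r=cv2.minAreaRect(P);b=cv2.boxPoints(r)
    e=b[1]-b[0],b[2]-b[1];e=max(e,key=np.linalg.norm)
    print(ce[i].round(1),s[i,4],"ctr",np.round(r[0],1),"size",np.round(r[1],1),"ang",np.degrees(np.arctan2(e[1],e[0])).round(1)%180)
im=d["color"][:,:,::-1]
A=cv2.resize(im[150:240,325:435],None,fx=7,fy=7,interpolation=cv2.INTER_CUBIC)[:600]
cv2.imwrite("pics/pot.png",cv2.resize(im[140:230,330:430],None,fx=6,fy=6,interpolation=cv2.INTER_CUBIC))
cv2.imwrite("pics/drv.png",cv2.resize(im[180:285,210:300],None,fx=5,fy=5,interpolation=cv2.INTER_CUBIC))
for n,p,z in [("dab",(419,194),60),("c",(381.5,183),65)]: print(n,ray(d,*p,z))
E
python3 blue.py
```

```text
[212.9 171.3] 205 ctr [580.4 389.3] size [53.6 45.6] ang 45.5
[276.6 194. ] 145 ctr [528.4 240.2] size [57.9 13.9] ang 53.3
[229.8 204. ] 334 ctr [504.7 346.8] size [23.4 79.8] ang 146.8
[269.3 257.5] 745 ctr [382.6 254.6] size [122.9  32.7] ang 42.7
dab [ 533.85734956 -104.60307033   60.        ]
c [559.91849186 -11.66948238  65.        ]
```

View pics/pot.png

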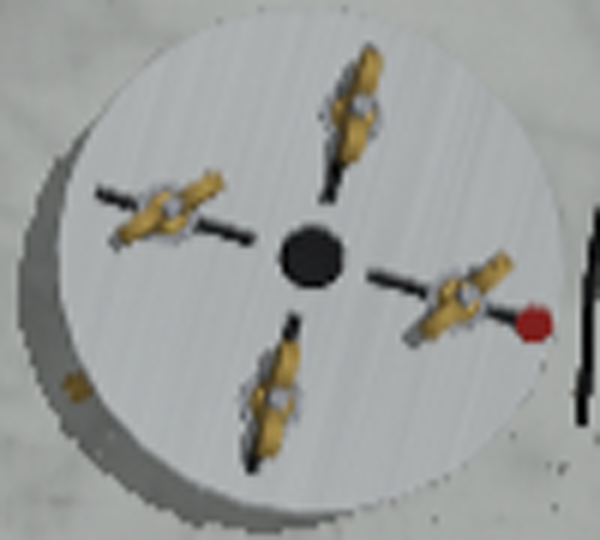

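View pics/drv.png

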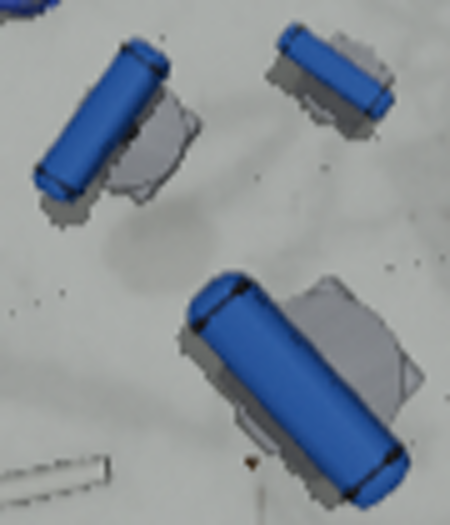

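The crops show the medium driver (bar 80 x 23 mm measured, 84 x 22 expected) at top-picture (230,204). The other two measure about 58 mm and 123 mm, so the medium one is the driver meant. On the pot, first-nut wings run (412,340)–(510,258) in the crop and the opposite nut's (112,243)–(220,180). The stripe runs from (98,191) to the dab at (534,324).

```bash
python3 - <<'E'
from h import *
d=grab("top")
f=lambda x,y,z: ray(d,(x+.5)/6-.5+330,(y+.5)/6-.5+140,z)[:2]
L=np.array([f(*p,60) for p in[(98,191),(252,240),(372,275),(534,324)]])
c=f(312,257,61);u=L[-1]-L[0];u/=np.linalg.norm(u)
# rim extreme: grey cover top contour
im=d["color"][140:230,330:430];s=cv2.cvtColor(im,cv2.COLOR_RGB2HSV)
print(c,"axis",u,np.degrees(np.arctan2(u[1],u[0])), "dab r",(L[-1]-c)@u)
for n,p,q,sg in[("first",(412,340),(510,258),1),("opp",(112,243),(220,180),-1)]:
    a,b=f(*p,76),f(*q,84);w=b-a
    print(n,c+sg*62*u,"tips mid",(a+b)/2,"ang",np.degrees(np.arctan2(w[1],w[0])),np.linalg.norm(w))
E
python3 -m jog '[[[0,0.03,0.055,0.02,9],[0,0.03,0.055,0.02,9],[0,0.03,0.055,0.02,9],[0,0.03,0.055,0,9],[0,0.03,0.055,0,9]]]'
```

```text
[561.93825196 -12.65252373] axis [-0.28998694 -0.9570306 ] -106.85717417797274 dab r 94.88669276354833
first [543.95906164 -71.98842109] tips mid [542.47703372 -68.66965905] ang -49.91028709214397 50.013299851122426
opp [579.91744228  46.68337363] tips mid [577.23568614  49.38428739] ang -60.17551201411433 49.10707323633707
time: 0.82
position: [344.3, -376.9, 299.0]
tcp_rot: [[0.464, 0.886, 0.001], [0.886, -0.464, -0.001], [-0.0, 0.001, -1.0]]
force: [2.0, -0.1, -0.5]
finger_gap: 86.8
```

```bash
python3 -m jog '[[[0,0.022,0.058,0,7],[0,0.022,0.058,0,7],[0,0.022,0.058,0,7],[0,0.022,0.058,0,7],[0,0.022,0.058,0,7]]]' | head -2
python3 -m jog '[[[0,0.01,0.058,-0.01,7],[0,0.01,0.058,-0.01,7],[0,0.01,0.058,-0.01,7],[0,0.01,0.058,-0.01,7],[0,0.01,0.058,-0.01,7]]]'
python3 -m jog '[[[0,0,0.058,-0.015,8],[0,0,0.058,-0.015,7],[0,0,0.02,-0.02,0],[0,0,0,-0.02,0],[0,0,0,0,0]]]'
python3 -c "
from h import *
s=ctrl.state();print(s['time'],s['position'],np.degrees(np.arctan2(*s['tcp_rot'][1::-1,0])),s['qpos'])"
```

```text
time: 1.45
position: [453.8, -87.0, 298.8]
time: 2.08
position: [503.8, 202.7, 248.3]
tcp_rot: [[-0.672, 0.74, 0.001], [0.74, 0.672, -0.0], [-0.001, 0.0, -1.0]]
force: [0.8, -0.7, -0.1]
finger_gap: 86.9
time: 2.7
position: [503.2, 334.7, 176.5]
tcp_rot: [[-0.838, 0.545, -0.003], [0.545, 0.838, -0.004], [0.0, -0.005, -1.0]]
force: [0.1, -0.5, 0.4]
finger_gap: 87.2
2.7 [503.24635415 334.68168199 176.47974121] 146.97454563566058 [ -2.90699508  32.28696544 -48.84181938  99.62442837  27.38477022
  61.0598921   -4.1639452 ]
```

```bash
python3 -m jog '[[[0,0.0025,0.0145,0,0],[0,0,0,-0.03,0],[0,0,0,-0.02,0],[0,0,0,0,0],[0,0,0,0,0]]]'
python3 - <<'E'
from h import *
d=grab("scene","pics/c0.png")
im=d["color"][:,:,::-1][190:300,190:350]
cv2.imwrite("pics/c.png",cv2.resize(im,None,fx=4,fy=4,interpolation=cv2.INTER_CUBIC))
print(ctrl.state()["qpos"])
E
```

```text
time: 3.32
position: [506.5, 352.2, 129.5]
tcp_rot: [[-0.839, 0.544, 0.001], [0.544, 0.839, 0.001], [-0.0, 0.002, -1.0]]
force: [-0.2, 1.4, 0.2]
finger_gap: 87.2
[ -6.04564706  36.02703858 -46.650726   100.44994623  30.68740542
  56.95497804  -7.46278306]
```

View pics/c.png

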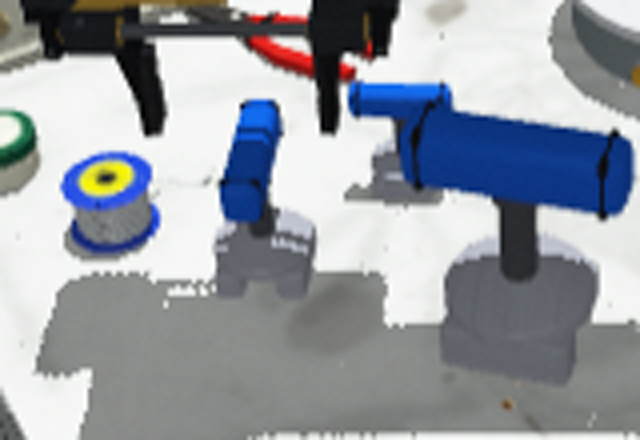

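The crop shows the fingers at (150,130) and (328,130) straddling the medium driver's bar at (250,160), clear of the large driver. I'll lower and close.

```bash
python3 -m jog '[[[0,0,-0.002,-0.015,0],[0,0,0,-0.015,0],[0,0,0,-0.007,0],[0,0,0,0,0],[1,0,0,0,0]]]'
python3 -m jog '[[[1,0,0,0,0],[1,0,0,0,0],[1,0,0,0,0],[1,0,0,0,0],[1,0,0,0,0]]]'
```

```text
time: 4.0
position: [506.1, 350.1, 91.8]
tcp_rot: [[-0.839, 0.544, 0.0], [0.544, 0.839, 0.001], [0.0, 0.001, -1.0]]
force: [-0.1, -0.2, 0.4]
finger_gap: 82.4
time: 4.62
position: [506.0, 349.7, 91.6]
tcp_rot: [[-0.839, 0.544, 0.0], [0.544, 0.839, 0.0], [0.0, 0.0, -1.0]]
force: [-0.4, -0.9, -0.8]
finger_gap: 35.1
```

```bash
python3 -m jog '[[[1,0,0,0,0],[1,0,0,0,0],[1,0,0,0,0],[1,0,0,0.02,0],[1,0,0,0.04,0]]]'
python3 -m jog '[[[1,0,0,0.05,0],[1,0.005,-0.03,0.01,-3],[1,0.005,-0.05,0,-3],[1,0.005,-0.055,0,-3],[1,0.005,-0.055,0,-3]]]'
python3 -m jog '[[[1,0.005,-0.055,0,-3],[1,0.005,-0.055,0,-2],[1,0.005,-0.055,0,0],[1,0.0025,-0.045,0,0],[1,0,0,0,0]]]'
python3 -c "
from h import *
s=ctrl.state();print(s['time'],s['position'],np.degrees(np.arctan2(*s['tcp_rot'][1::-1,0])),s['qpos'])"
```

```text
time: 5.25
position: [505.1, 348.7, 151.4]
tcp_rot: [[-0.839, 0.544, -0.003], [0.544, 0.839, -0.002], [0.002, -0.004, -1.0]]
force: [0.8, 0.7, -2.2]
finger_gap: 21.8
time: 5.88
position: [525.8, 158.2, 212.7]
tcp_rot: [[-0.707, 0.707, 0.001], [0.707, 0.707, -0.0], [-0.001, 0.001, -1.0]]
force: [0.6, -0.5, -2.2]
finger_gap: 21.8
time: 6.5
position: [543.3, -55.3, 212.0]
tcp_rot: [[-0.637, 0.771, -0.0], [0.771, 0.637, -0.002], [-0.001, -0.002, -1.0]]
force: [-0.5, -0.0, -2.9]
finger_gap: 22.2
6.5 [543.3299108  -55.33086159 211.97694858] 129.59978571899236 [ 36.92305795  22.67873269 -45.38923512 105.52599936  18.70942829
  59.5348369   23.68353926]
```

```bash
python3 -m jog '[[[1,0,-0.0155,-0.01,0],[1,0,0,-0.01,0],[1,0,0,-0.008,0],[1,0,0,0,0],[1,0,0,0,0]]]'
python3 - <<'E'
from h import *
d=grab("scene");s=ctrl.state();p=s["position"];print(p)
im=cv2.resize(d["color"][:,:,::-1][110:230,300:440],None,fx=5,fy=5,interpolation=cv2.INTER_CUBIC)
for z in(60,76):
  for w in(-24,0,24):
    a=np.radians(130);q=proj(d,(543.5+w*np.cos(a),-71+w*np.sin(a),z));cv2.circle(im,tuple(int((v-o)*5) for v,o in zip(q,(300,110))),3,(0,0,255),-1)
for w in(-42,42):
    a=np.radians(129.6);q=proj(d,(p[0]+w*np.cos(a),p[1]+w*np.sin(a),p[2]-7));cv2.circle(im,tuple(int((v-o)*5) for v,o in zip(q,(300,110))),3,(0,255,0),-1)
q=proj(d,(p[0],p[1],p[2]-92));cv2.circle(im,tuple(int((v-o)*5) for v,o in zip(q,(300,110))),3,(0,255,0),-1)
cv2.imwrite("pics/d.png",im)
E
```

```text
time: 7.12
position: [543.7, -65.0, 183.7]
tcp_rot: [[-0.645, 0.765, 0.0], [0.765, 0.645, 0.0], [0.0, 0.001, -1.0]]
force: [-0.1, -0.6, -2.8]
finger_gap: 22.0
[543.78442556 -65.17234699 183.85911311]
```

View pics/d.png

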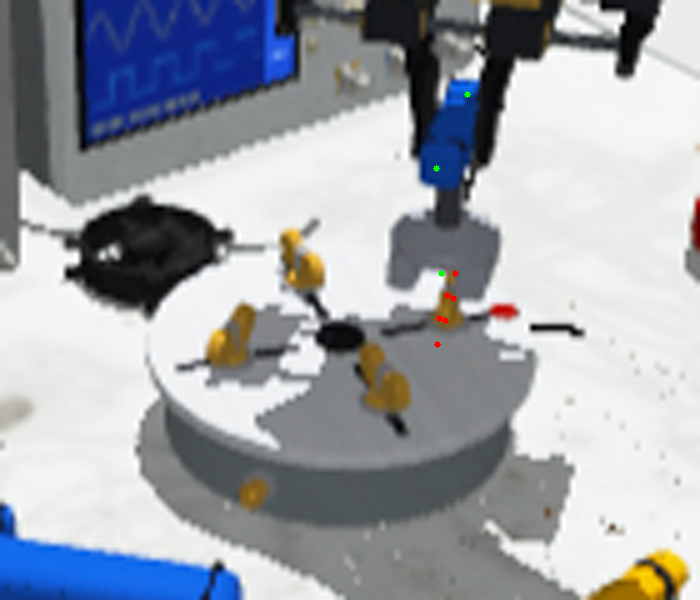

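The overlay fits: the driver hangs straight (green), and the nut model (red) lies on the first nut at (450,297). The driver needs about 6 mm more in -y, then down.

```bash
python3 -m jog '[[[1,0,-0.006,0,0],[1,0,0,0,0],[1,0,0,-0.008,0],[1,0,0,-0.007,0],[1,0,0,-0.006,0]]]'
python3 -c "
from h import *
s=ctrl.state();print(s['time'],s['position'],np.degrees(np.arctan2(*s['tcp_rot'][1::-1,0])),s['qpos'],s['moment'])"
```

```text
time: 7.8
position: [543.2, -71.7, 161.8]
tcp_rot: [[-0.644, 0.765, -0.001], [0.765, 0.644, 0.0], [0.001, -0.0, -1.0]]
force: [0.6, 0.1, -2.1]
finger_gap: 21.8
7.8 [543.19055102 -71.67482765 161.8201847 ] 130.07371622458834 [ 36.7067893   26.16006718 -43.47717386 108.22228757  21.92360458
  54.26593329  23.13908185] [ 0.02726023 -0.11712725 -0.05487573]
```

```bash
python3 -m jog '[[[1,0,0,0,-7],[1,0,0,0,-7],[1,0,0,0,-7],[1,0,0,0,-7],[1,0,0,0,-7]]]'
python3 -m jog '[[[1,0,0,0,-7],[1,0,0,0,-7],[1,0,0,0,-7],[1,0,0,0,-7],[1,0,0,0,-4]]]'
python3 -m jog '[[[1,0,0,0,0],[1,0,0,0,0],[1,0,0,0,0],[1,0,0,0,0],[1,0,0,0,0]]]'
python3 -c "
from h import *
s=ctrl.state();print(s['time'],s['position'],np.degrees(np.arctan2(*s['tcp_rot'][1::-1,0])),s['qpos'],s['moment'])"
```

```text
time: 8.43
position: [544.1, -70.8, 162.2]
tcp_rot: [[-0.085, 0.996, 0.001], [0.996, 0.085, 0.001], [0.001, 0.002, -1.0]]
force: [1.5, 1.3, -4.8]
finger_gap: 21.7
time: 9.05
position: [544.4, -70.8, 162.3]
tcp_rot: [[0.454, 0.891, 0.002], [0.891, -0.454, 0.001], [0.002, 0.002, -1.0]]
force: [2.6, 1.2, -3.9]
finger_gap: 21.6
time: 9.68
position: [543.8, -71.8, 162.7]
tcp_rot: [[0.453, 0.892, 0.001], [0.892, -0.453, 0.0], [0.0, 0.001, -1.0]]
force: [2.1, 0.1, -2.6]
finger_gap: 22.3
9.675 [543.80316099 -71.80334872 162.71351484] 63.07027316664069 [ 25.38767076  22.56246753 -28.13781388 108.7646995   13.30836735
  51.82096524 -36.13423601] [ 0.01798886 -0.74669961  0.09698087]
```

```bash
python3 -m jog '[[[1,0,0,0,10],[1,0,0,0.02,2],[1,0,0,0.025,0],[1,0.01,0.03,0,9],[1,0.01,0.045,0,9]]]'
python3 -m jog '[[[1,0.01,0.045,0,9],[1,0.005,0,0,9],[1,0,0,0,9],[1,0,0,0,0],[1,0,0,0,0]]]'
cat > chk.py <<'E'
import sys
from h import *
s=ctrl.state();print(s['time'],s['position'],np.degrees(np.arctan2(*s['tcp_rot'][1::-1,0])))
a=grab("top");b=grab("scene")
A=cv2.resize(a["color"][:,:,::-1][140:230,330:430],None,fx=5,fy=5,interpolation=cv2.INTER_CUBIC)
B=cv2.resize(b["color"][:,:,::-1][140:230,320:379+1],None,fx=5,fy=5,interpolation=cv2.INTER_CUBIC) if 0 else cv2.resize(b["color"][:,:,::-1][145:225,325:415],None,fx=450/90*1.0,fy=5,interpolation=cv2.INTER_CUBIC)
B=cv2.copyMakeBorder(B,0,450-B.shape[0],0,0,cv2.BORDER_CONSTANT)
cv2.imwrite(sys.argv[1],np.hstack([A,B])[:,:800] if 0 else cv2.resize(np.hstack([A,B]),(800,int(450*800/950))))
cv2.imwrite(sys.argv[1].replace('.png','_top.png'),a["color"][:,:,::-1])
E
python3 chk.py pics/e.png
```

```text
time: 10.3
position: [562.8, 1.6, 207.5]
tcp_rot: [[-0.054, 0.999, -0.002], [0.999, 0.054, -0.002], [-0.002, -0.002, -1.0]]
force: [0.5, 0.7, -2.2]
finger_gap: 21.8
time: 10.92
position: [578.0, 47.7, 207.3]
tcp_rot: [[-0.499, 0.867, -0.001], [0.867, 0.499, -0.001], [0.0, -0.001, -1.0]]
force: [-0.7, 0.6, -2.3]
finger_gap: 21.6
10.925 [577.9685789   47.71578846 207.31981686] 119.90128107166784
```

View pics/e.png

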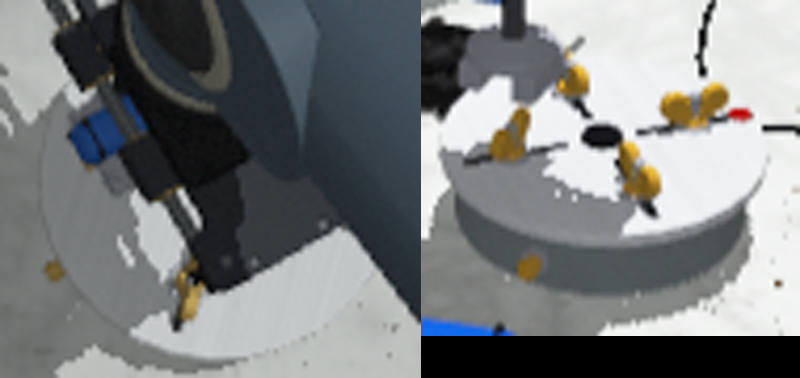

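The right panel shows the first nut at (695,104), wings nearly along its stripe towards the dab at (740,114). The top view is blocked by the arm. I'll measure from the gold lobes in the scene camera.

```bash
cat > gold.py <<'E'
import sys
from h import *
# angle of wings of nut from scene camera: gold mask -> fit of (angle) by comparing with projected wing slab
def meas(cen,cam="scene"):
    d=grab(cam);S=6
    u0,v0=[int(x) for x in proj(d,(*cen,74))];R=22
    im=d["color"][v0-R:v0+R,u0-R:u0+R]
    h=cv2.cvtColor(cv2.resize(im,None,fx=S,fy=S,interpolation=cv2.INTER_CUBIC),cv2.COLOR_RGB2HSV)
    m=cv2.inRange(h,(12,110,60),(30,255,255))
    n,l,st,ce=cv2.connectedComponentsWithStats(m)
    i=min((i for i in range(1,n) if st[i,4]>300),key=lambda i:np.hypot(*(ce[i]-R*S)))
    m=(l==i)
    ang=np.arange(0,180,1.);best=[]
    for a in ang:
        for dx in(-1.5,0,1.5):
          for dy in(-1.5,0,1.5):
            c,s=np.cos(np.radians(a)),np.sin(np.radians(a));T=np.zeros(m.shape,np.uint8)
            for sg in(-1,1):
                # lobe: disc r=9 in the wing plane centred 15 out at z 77 plus web to hub
                P=[]
                for th in np.linspace(0,2*np.pi,20):
                    for w in(-4,4):
                        r=sg*(14.5+9.5*np.cos(th));z=76.5+9.5*np.sin(th)
                        P.append(proj(d,(cen[0]+dx+r*c-w*s,cen[1]+dy+r*s+w*c,z)))
                P=((np.array(P)-(u0-R,v0-R)+.5)*S-.5).astype(np.int32)
                cv2.fillConvexPoly(T,cv2.convexHull(P),1)
            T=T>0;best.append(((T&m).sum()/(T|m).sum(),a,dx,dy))
    best.sort(reverse=True);return best[0],[b[1] for b in best[:12]],int(m.sum())
if __name__=="__main__":
    s=ctrl.state();print(s["time"],s["position"])
    for n,c,k in[("first",(543.5,-71),1),("opp",(579.5,47),1),("+y",(621.3,-30.6),1),("-y",(502.6,5.3),1)]:
        for cam in sys.argv[1:]:
            try: print(n,cam,*meas(c,cam))
            except Exception as e: print(n,cam,"x",e)
E
python3 gold.py scene
```

```text
11.025 [578.19191047  47.9027817  207.53397418]
first scene (np.float64(0.6918058455114823), np.float64(82.0), -1.5, 0) [np.float64(82.0), np.float64(83.0), np.float64(82.0), np.float64(85.0), np.float64(79.0), np.float64(87.0), np.float64(86.0), np.float64(80.0), np.float64(83.0), np.float64(84.0), np.float64(81.0), np.float64(87.0)] 3296
opp scene (np.float64(0.6522815705695083), np.float64(124.0), -1.5, 1.5) [np.float64(124.0), np.float64(125.0), np.float64(123.0), np.float64(126.0), np.float64(127.0), np.float64(122.0), np.float64(122.0), np.float64(123.0), np.float64(126.0), np.float64(124.0), np.float64(125.0), np.float64(127.0)] 2230
+y scene (np.float64(0.4090509666080844), np.float64(155.0), -1.5, 0) [np.float64(155.0), np.float64(156.0), np.float64(157.0), np.float64(153.0), np.float64(159.0), np.float64(155.0), np.float64(158.0), np.float64(153.0), np.float64(152.0), np.float64(160.0), np.float64(158.0), np.float64(154.0)] 1315
-y scene (np.float64(0.6900566393958465), np.float64(164.0), 0, 1.5) [np.float64(164.0), np.float64(163.0), np.float64(165.0), np.float64(162.0), np.float64(166.0), np.float64(161.0), np.float64(164.0), np.float64(163.0), np.float64(163.0), np.float64(167.0), np.float64(164.0), np.float64(165.0)] 2641
```

```bash
python3 -m jog '[[[1,-0.01,0.05,0.01,0],[1,-0.01,0.06,0,0],[1,-0.01,0.06,0,0],[1,0,0.05,0,0],[1,0,0,0,0]]]' | head -2
python3 chk.py pics/f.png; python3 gold.py top scene
python3 - <<'E'
import cv2
im=cv2.imread("pics/f_top.png")[140:230,330:430]
cv2.imwrite("pics/f6.png",cv2.resize(im,None,fx=6,fy=6,interpolation=cv2.INTER_CUBIC))
E
```

```text
time: 11.85
position: [546.4, 274.3, 218.3]
11.85 [546.41649333 274.28071383 218.26975928] 120.53436628500747
11.95 [548.28409384 268.46645376 217.37006495]
first top (np.float64(0.6174863387978142), np.float64(81.0), -1.5, -1.5) [np.float64(81.0), np.float64(79.0), np.float64(80.0), np.float64(78.0), np.float64(77.0), np.float64(76.0), np.float64(82.0), np.float64(81.0), np.float64(75.0), np.float64(80.0), np.float64(79.0), np.float64(78.0)] 2129
first scene (np.float64(0.6902032308494007), np.float64(82.0), -1.5, 0) [np.float64(82.0), np.float64(83.0), np.float64(85.0), np.float64(82.0), np.float64(79.0), np.float64(86.0), np.float64(87.0), np.float64(80.0), np.float64(83.0), np.float64(84.0), np.float64(81.0), np.float64(80.0)] 3300
opp top (np.float64(0.5564578499613302), np.float64(122.0), 0, -1.5) [np.float64(122.0), np.float64(123.0), np.float64(124.0), np.float64(125.0), np.float64(120.0), np.float64(121.0), np.float64(118.0), np.float64(119.0), np.float64(119.0), np.float64(123.0), np.float64(115.0), np.float64(121.0)] 1764
opp scene (np.float64(0.6608478802992519), np.float
[... 762 characters left out ...]
.float64(162.0), np.float64(161.0), np.float64(165.0), np.float64(164.0), np.float64(165.0)] 1985
-y top (np.float64(0.4996518105849582), np.float64(164.0), 1.5, 0) [np.float64(164.0), np.float64(160.0), np.float64(162.0), np.float64(161.0), np.float64(162.0), np.float64(164.0), np.float64(161.0), np.float64(166.0), np.float64(163.0), np.float64(163.0), np.float64(165.0), np.float64(165.0)] 1774
-y scene (np.float64(0.690438624171663), np.float64(164.0), 0, 1.5) [np.float64(164.0), np.float64(163.0), np.float64(165.0), np.float64(162.0), np.float64(166.0), np.float64(161.0), np.float64(163.0), np.float64(164.0), np.float64(162.0), np.float64(164.0), np.float64(163.0), np.float64(167.0)] 2627
```

View pics/f6.png

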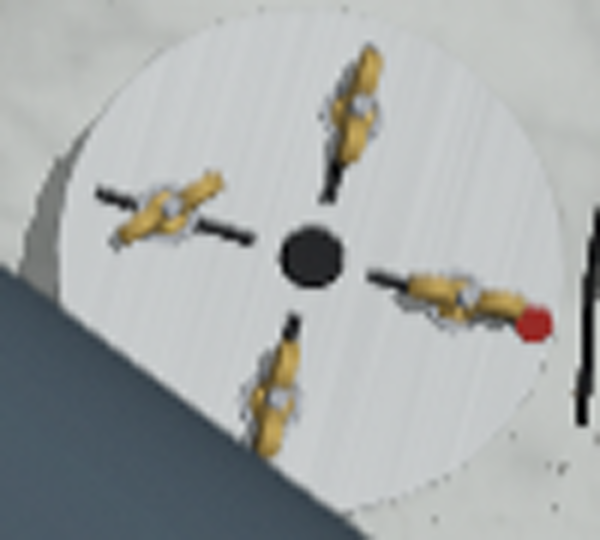

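The first nut's wings run (408,283)–(525,305), about 6–7° short of the stripe. The fits agree: 80° against 73°. The opposite nut is unmoved. I'll go back and add about 6.5°.

```bash
python3 -m jog '[[[1,0.003,-0.055,0,-7],[1,0,-0.055,0,-7],[1,0,-0.055,0,-7],[1,0,-0.055,0,-7],[1,-0.004,-0.055,0,-7]]]' | head -2
python3 -m jog '[[[1,-0.003,-0.055,-0.01,-7],[1,0,-0.01,-0.01,0],[1,0,0,-0.01,0],[1,0,0,0,0],[1,0,0,0,0]]]'
python3 -c "
from h import *
s=ctrl.state();print(s['time'],s['position'],np.degrees(np.arctan2(*s['tcp_rot'][1::-1,0])),s['qpos'],s['moment'])"
```

```text
time: 12.98
position: [547.5, -8.9, 217.9]
time: 13.6
position: [544.9, -69.8, 187.9]
tcp_rot: [[0.204, 0.979, 0.001], [0.979, -0.204, 0.001], [0.001, 0.001, -1.0]]
force: [0.6, -0.1, -2.1]
finger_gap: 21.8
13.6 [544.8897748  -69.79711821 187.90937218] 78.24593569560994 [ 28.21361435  21.50147355 -31.86789246 107.11304283  13.5905669
  55.10951052 -21.44997284] [-0.04712845 -0.1099652  -0.00663738]
```

```bash
python3 -m jog '[[[1,-0.0015,-0.0015,-0.01,0],[1,0,0,-0.01,0],[1,0,0,-0.006,0],[1,0,0,0,-5],[1,0,0,0,-6]]]'
python3 -m jog '[[[1,0,0,0,-6],[1,0,0,0,-4],[1,0,0,0,0],[1,0,0,0,0],[1,0,0,0,0]]]' 
python3 -c "
from h import *
s=ctrl.state();print(s['time'],s['position'],np.degrees(np.arctan2(*s['tcp_rot'][1::-1,0])),s['moment'])"
```

```text
time: 14.22
position: [542.9, -73.2, 161.0]
tcp_rot: [[0.393, 0.92, -0.001], [0.92, -0.393, 0.0], [0.0, -0.001, -1.0]]
force: [0.2, 0.9, -2.7]
finger_gap: 21.6
time: 14.85
position: [543.1, -73.2, 161.5]
tcp_rot: [[0.543, 0.84, 0.0], [0.84, -0.543, 0.0], [0.0, 0.0, -1.0]]
force: [1.1, -0.1, -2.9]
finger_gap: 21.8
14.85 [543.09661768 -73.24217636 161.53802499] 57.09094788402486 [ 0.00874477 -0.30505412  0.0195555 ]
```

```bash
python3 -m jog '[[[1,0,0,0,10],[1,0,0,0.02,4],[1,0,0,0.03,0],[1,0.01,0.05,0,7],[1,0.01,0.058,0,7]]]' | head -2
python3 -m jog '[[[1,0.01,0.058,0,7],[1,0,0.058,0,7],[1,0,0.055,0,7],[1,0,0.02,0,7],[1,0,0,0,7]]]' |head -2
python3 chk.py pics/g.png; python3 gold.py top scene | grep first | cut -c1-220
python3 - <<'E'
import cv2
im=cv2.imread("pics/g_top.png")[140:230,330:430]
cv2.imwrite("pics/g6.png",cv2.resize(im,None,fx=6,fy=6,interpolation=cv2.INTER_CUBIC))
E
```

```text
time: 15.48
position: [563.4, 34.2, 212.1]
time: 16.1
position: [571.9, 228.6, 211.6]
16.1 [571.89538975 228.61939665 211.59862911] 120.56313569799477
first top (np.float64(0.613150867823765), np.float64(73.0), -1.5, -1.5) [np.float64(73.0), np.float64(75.0), np.float64(73.0), np.float64(74.0), np.float64(72.0), np.float64(76.0), np.float64(71.0), np.float64(72.0), np.
first scene (np.float64(0.6969461697722568), np.float64(79.0), -1.5, 0) [np.float64(79.0), np.float64(76.0), np.float64(78.0), np.float64(77.0), np.float64(75.0), np.float64(76.0), np.float64(78.0), np.float64(81.0), np.
```

View pics/g6.png

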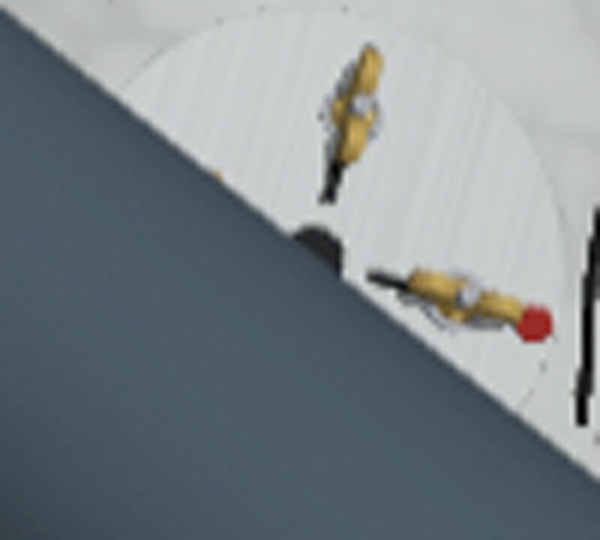

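Wings now run (410,278)–(522,308), about 2° short of the stripe at most (top fit 73–75° against 73°), so the first nut is done. Next is the opposite nut.

```bash
python3 -m jog '[[[1,0.003,-0.05,0,0],[1,0.003,-0.055,0,0],[1,0.002,-0.055,-0.005,0],[1,0,-0.016,-0.01,0],[1,0,0,-0.01,0]]]' |head -2
python3 -m jog '[[[1,0,0,0,0],[1,0,0,0,0],[1,0,0,0,0],[1,0,0,0,0],[1,0,0,0,0]]]' |head -2
python3 -c "
from h import *
s=ctrl.state();print(s['time'],s['position'],np.degrees(np.arctan2(*s['tcp_rot'][1::-1,0])),s['qpos'])"
```

```text
time: 17.23
position: [581.1, 48.5, 186.1]
time: 17.85
position: [581.1, 49.9, 186.7]
17.85 [581.05374718  49.93854758 186.73460306] 120.07958821910465 [ 22.89809508  27.40332504 -42.81806306 102.3202426   21.47842968
  58.700404     1.98913916]
```

```bash
python3 -m jog '[[[1,-0.002,-0.0025,0,0],[1,0,0,-0.008,0],[1,0,0,-0.008,0],[1,0,0,-0.0085,0],[1,0,0,0,0]]]'
python3 -c "
from h import *
s=ctrl.state();print(s['time'],s['position'],np.degrees(np.arctan2(*s['tcp_rot'][1::-1,0])),s['moment'])"
```

```text
time: 18.48
position: [578.3, 47.2, 160.9]
tcp_rot: [[-0.501, 0.865, -0.002], [0.865, 0.501, 0.0], [0.001, -0.002, -1.0]]
force: [-0.1, -0.1, -1.7]
finger_gap: 21.8
18.475 [578.32960603  47.15916525 160.93894974] 120.07570624247687 [-0.01329635 -0.12060465 -0.02733466]
```

```bash
python3 -m jog '[[[1,0,0,0,-7],[1,0,0,0,-7],[1,0,0,0,-7],[1,0,0,0,-7],[1,0,0,0,-7]]]' | head -2
python3 -m jog '[[[1,0,0,0,-7],[1,0,0,0,-7],[1,0,0,0,-7],[1,0,0,0,-4],[1,0,0,0,-2]]]' | head -2
python3 -m jog '[[[1,0,0,0,0],[1,0,0,0,0],[1,0,0,0,0],[1,0,0,0,0],[1,0,0,0,0]]]'
python3 -c "
from h import *
s=ctrl.state();print(s['time'],s['position'],np.degrees(np.arctan2(*s['tcp_rot'][1::-1,0])),s['moment'])"
```

```text
time: 19.1
position: [579.6, 47.8, 162.3]
time: 19.73
position: [579.8, 47.8, 162.4]
time: 20.35
position: [579.3, 47.1, 162.3]
tcp_rot: [[0.529, 0.849, 0.001], [0.849, -0.529, -0.0], [0.0, 0.001, -1.0]]
force: [2.9, -0.6, -1.9]
finger_gap: 22.1
20.35 [579.31752181  47.14649367 162.30426845] 58.06226869260392 [ 0.02525565 -0.79774327  0.11211246]
```

```bash
python3 -m jog '[[[1,0,0,0,10],[1,0,0,0.02,4],[1,0,0,0.03,0],[1,-0.01,0.05,0,7],[1,-0.015,0.058,0,7]]]' | head -2
python3 -m jog '[[[1,-0.015,0.058,0,7],[1,-0.01,0.058,0,7],[1,-0.005,0.05,0,7],[1,0,0.02,0,7],[1,0,0,0,7]]]' |head -2
python3 chk.py pics/i.png; python3 gold.py top scene | egrep "first|opp" | cut -c1-220
python3 - <<'E'
import cv2
im=cv2.imread("pics/i_top.png")[140:230,330:430]
cv2.imwrite("pics/i6.png",cv2.resize(im,None,fx=6,fy=6,interpolation=cv2.INTER_CUBIC))
E
```

```text
time: 20.98
position: [553.2, 154.5, 211.9]
time: 21.6
position: [521.8, 343.0, 211.4]
21.6 [521.78764497 343.01224839 211.40559331] 121.51524165347057
first top (np.float64(0.621045621045621), np.float64(73.0), -1.5, -1.5) [np.float64(73.0), np.float64(75.0), np.float64(74.0), np.float64(73.0), np.float64(72.0), np.float64(72.0), np.float64(76.0), np.float64(77.0), np.
first scene (np.float64(0.6973547717842323), np.float64(79.0), -1.5, 0) [np.float64(79.0), np.float64(76.0), np.float64(78.0), np.float64(77.0), np.float64(75.0), np.float64(76.0), np.float64(78.0), np.float64(79.0), np.
opp top (np.float64(0.6030405405405406), np.float64(76.0), -1.5, 0) [np.float64(76.0), np.float64(77.0), np.float64(74.0), np.float64(75.0), np.float64(72.0), np.float64(78.0), np.float64(73.0), np.float64(70.0), np.floa
opp scene (np.float64(0.6734992679355783), np.float64(78.0), -1.5, 1.5) [np.float64(78.0), np.float64(77.0), np.float64(79.0), np.float64(80.0), np.float64(81.0), np.float64(82.0), np.float64(76.0), np.float64(75.0), np.
```

View pics/i6.png

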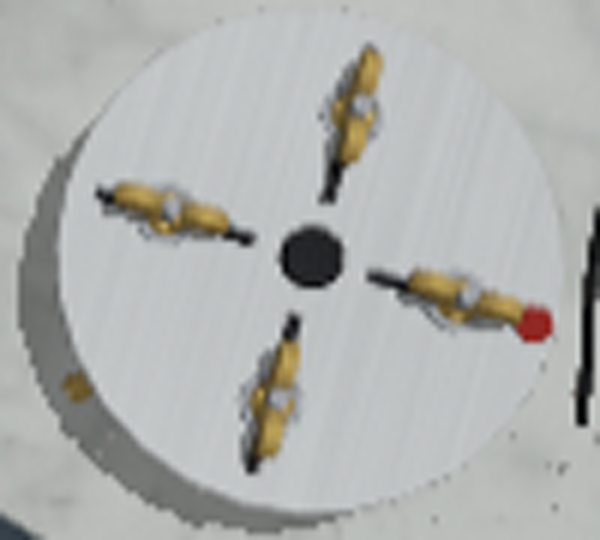

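Both nuts now lie along their stripes: opposite (113,187)–(228,222) at 17°, first 15–16°, stripe 17°. The fits give 74–76° against 73°. Now I'll stand the driver back at its original spot.

```bash
python3 -m jog '[[[1,-0.008,0.003,0,9],[1,-0.008,0.003,0,9],[1,0,0,-0.02,8],[1,0,0,-0.03,0],[1,0,0,-0.02,0]]]'
python3 -m jog '[[[1,0,0,0,0],[1,0,0,-0.01,0],[1,0,0,-0.01,0],[1,0,0,0,0],[1,0,0,0,0]]]'
```

```text
time: 22.72
position: [507.9, 346.5, 140.8]
tcp_rot: [[-0.839, 0.545, -0.001], [0.545, 0.839, -0.001], [0.0, -0.001, -1.0]]
force: [0.3, -1.1, -2.6]
finger_gap: 21.6
time: 23.35
position: [508.1, 347.5, 122.4]
tcp_rot: [[-0.839, 0.544, 0.0], [0.544, 0.839, 0.0], [-0.0, 0.001, -1.0]]
force: [-0.2, -0.5, -2.9]
finger_gap: 21.8
```

```bash
python3 -m jog '[[[1,-0.002,0.002,-0.01,0],[1,0,0,-0.01,0],[1,0,0,-0.006,0],[1,0,0,-0.003,0],[1,0,0,0,0]]]'
python3 -m jog '[[[1,0,0,-0.001,0],[1,0,0,-0.001,0],[1,0,0,0,0],[1,0,0,0,0],[1,0,0,0,0]]]'
```

```text
time: 23.98
position: [505.9, 349.2, 92.9]
tcp_rot: [[-0.839, 0.544, -0.0], [0.544, 0.839, -0.0], [0.0, -0.0, -1.0]]
force: [-0.3, -0.4, -2.2]
finger_gap: 21.8
time: 24.6
position: [506.2, 349.4, 91.5]
tcp_rot: [[-0.839, 0.544, 0.001], [0.544, 0.839, 0.0], [-0.0, 0.001, -1.0]]
force: [-0.9, 0.6, 1.9]
finger_gap: 21.8
```

Contact is felt (force z -2.2 → +1.9 N). I'll release, then raise straight up and away.

```bash
python3 -m jog '[[[0.7,0,0,0,0],[0,0,0,0,0],[0,0,0,0,0],[0,0,0,0,0],[0,0,0,0,0]]]' | tail -2
python3 -m jog '[[[0,0,0,0,0],[0,0,0,0,0],[0,0,0,0.01,0],[0,0,0,0.03,0],[0,0,0,0.05,0]]]' | tail -2
python3 -m jog '[[[0,0,0,0.05,0],[0,0,0,0.05,0],[0,0,0,0,0],[0,0,0,0,0],[0,0,0,0,0]]]'
python3 - <<'E'
from h import *
d=grab("scene")
cv2.imwrite("pics/j.png",cv2.resize(d["color"][:,:,::-1][120:290,180:430],None,fx=3,fy=3,interpolation=cv2.INTER_CUBIC))
E
```

```text
force: [0.6, -0.3, 0.5]
finger_gap: 58.2
force: [1.1, 0.6, -0.3]
finger_gap: 86.8
time: 26.48
position: [505.6, 348.5, 279.7]
tcp_rot: [[-0.839, 0.544, -0.002], [0.544, 0.839, -0.002], [0.001, -0.002, -1.0]]
force: [0.4, -0.2, 0.1]
finger_gap: 86.8
```

View pics/j.png

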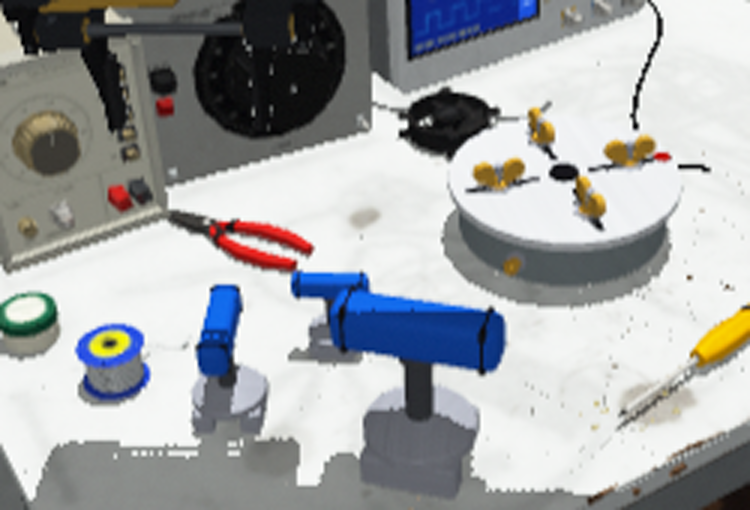

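The driver stands upright at (220,370), the gripper is open and clear above it, and both nuts at (498,173) and (630,150) lie along their stripes.

```bash
python3 -c "
from station import ctrl
print(ctrl.job_done())"
```

```text
the job is handed in; nothing more can be done
None
```

I tightened both slack nuts with the 84 mm driver and handed the job in at about 26.5 s; no verdict is reported. I turned the nut by the red dab first, in two steps, then the one opposite in one go. The driver was then stood upright on its original spot.

**Nut angles:** the stripe lies at about 73°. The top camera put the first nut at 73–75° and the opposite one at about 74–76°, so both are within roughly 3° of their stripes, if anything slightly short. The scene camera read higher, about 75–79° for the first nut and 75–82° for the opposite one. I trusted the top view because its clear picture shows the wings along the stripes.

**Final state:** the last picture shows the driver upright on the bench, the gripper open and clear, and nothing else moved. The highest tool forces I read were only a few newtons.

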